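Tip gas cartridges through a narrow canister mouth

TASK

Pick up the pouring tray by its red grip bar and, with the tray still level, rest its spout lightly on the rim of the green canister so that the turned-down lip hangs inside the mouth; then tilt the tray and let both gas cartridges slide into the canister, keeping the lip in the mouth until both are in. Do not touch the cartridges with the fingers, spill them, push hard on the canister or tip it, and leave the gauge, the first stage and the yoke alone. Finally set the empty tray down level on the grey mat, clear of the canister, and let go.

Things in the scene. Friction and masses are not known exactly. Their poses are not given: they have to be found in the camera images.
- tray_grip (a point): Centre of the red grip bar across the middle of the steel pouring tray, 69 mm above its feet; axes as tray. The bar is 16 mm thick (tray's x), 56 mm long (tray's y), 22 mm high; take it from above, one finger on the spout side, one on the tail side. 28 mm of open height lies between its underside and the cartridges.
- spout_lip (a point): Lower edge, at mid-width, of the turned-down lip at the very end of the spout: 105 mm towards the tray's -x and 67 mm below the grip bar's centre. The lip is 3 mm thick and hangs 7 mm below the underside of the spout, so when the level spout lies on a rim this point is 7 mm below the rim. Axes as tray.
- mouth (a point): Centre of the round mouth of the green canister, in the plane of its rim, 115 mm above its underside; z up. The canister (loose, about 0.6 kg, on the mat) has a body 88 mm in diameter up to 72 mm high, a sloping shoulder to 92 mm, then a neck 54 mm outside, 46 mm inside, up to the rim. Hollow and rigid; inner floor 6 mm above its underside.
- canister: The green canister; origin at the centre of its underside, z up along its axis.
- tray: Pouring tray (loose, about 0.30 kg); origin under its feet, below the grip bar; -x points to the spout, z up when level. Straight open channel, 22 mm wide inside, 27 outside; floor from 9 to 12 mm above the feet, walls to 30 mm. Tail wall at x=+75 mm; at x=-73 the walls drop to 22 mm and the spout runs on to x=-105. Feet: two skids, x=-35 to +65, 56 mm wide over all.
- cartridge_1_mid (a point): Middle of the first gas cartridge: aluminium with a brass neck, 66 mm long, 18 mm in diameter, about 35 g, long axis x (neck to -x). It lies in the channel nearer the spout, neck to the spout. Slippery (friction about 0.2 on everything): it slides from about 10 to 14 degrees of slope.
- cartridge_2_mid (a point): Middle of the second, equal cartridge, which lies behind the first one in the channel.
- cartridge_1: First cartridge; origin on its lower side at mid-length as it lies in the tray, 9 mm below its axis.
- cartridge_2: Second cartridge; likewise.
- gauge: Loose pressure gauge lying on its back, 81x52x27 mm, bystander; origin at the centre of its underside.
- first_stage_loose: Chromed first stage, 74x71x39 mm, bystander; origin at the centre of its underside.
- yoke_loose: Yoke with a black knob, 82x52x25 mm, bystander; origin at the centre of its underside.
- service_mat: Grey rubber mat fixed on the bench, 365 mm (x) by 510 mm (y), 7 mm thick, so its top is at z = 7 mm; origin at the centre of its underside. Tray and canister stand on it at the start.

How it is judged:
On the way, in this order (a step that is already met when the one before it is completed fails the run):
1. the level tray's spout rests on the rim with its lip inside the mouth, both cartridges still in the channel (z of spout_lip in the frame of mouth below -0.003 m and horizontal distance between spout_lip and mouth below 0.02 m and contact force between tray and canister above 0.4 N and angle between tray's own z axis and vertical below 0.2 rad and x of cartridge_1_mid in the frame of tray above -0.075 m and z of cartridge_1_mid in the frame of tray below 0.035 m and distance between each of cartridge_1_mid, cartridge_2_mid and tray below 0.085 m), for 0.3 s.
2. both cartridges are in the canister while the lip is still in the mouth (z of each of cartridge_1_mid, cartridge_2_mid in the frame of canister below 0.09 m and horizontal distance between each of cartridge_1_mid, cartridge_2_mid and canister below 0.042 m and z of spout_lip in the frame of mouth below 0 m and horizontal distance between spout_lip and mouth below 0.023 m), for 0.1 s.
At the end, for the whole second after the job is handed in: Both cartridges lie inside the canister (middles under 90 mm above its underside, within 42 mm of its axis); it stands upright (0.05 rad); the tray stands level (0.06 rad) on the mat (feet within 6 mm of its top), not touching the canister; all at rest (z of each of cartridge_1_mid, cartridge_2_mid in the frame of canister below 0.09 m and horizontal distance between each of cartridge_1_mid, cartridge_2_mid and canister below 0.042 m and angle between canister's own z axis and vertical below 0.05 rad and height (world z) of canister below 0.017 m and angle between tray's own z axis and vertical below 0.06 rad and height (world z) of tray between 0.001 and 0.013 m and contact force between tray and canister below 0.1 N and linear speed of each of tray, canister below 0.02 m/s).
It fails at once if the fingers touch a cartridge (contact force between the fingers and cartridge_1 above 0.3 N or contact force between the fingers and cartridge_2 above 0.3 N).
It fails at once if a cartridge is spilled on the mat or bench beside the canister ((height (world z) of cartridge_1_mid below 0.0195 m and horizontal distance between cartridge_1_mid and canister above 0.046 m) or (height (world z) of cartridge_2_mid below 0.0195 m and horizontal distance between cartridge_2_mid and canister above 0.046 m)).
It fails at once if the tray or the robot pushes hard on the canister (over 25 N) (contact force between any of tray, the arm, the fingers and canister above 25 N).
It fails at once if the canister is tipped by more than 0.25 rad (angle between canister's own z axis and vertical above 0.25 rad).
It fails at once if a bystander is moved by more than 20 mm (distance of any of gauge, first_stage_loose, yoke_loose from where it was at the start of the episode above 0.02 m).
It also fails if it takes over 56 s, if anything falls off the work surface, if the arm or the gripper's body presses on something with over 40 N, if the wrist force passes 120 N, or if a joint passes its speed limit or range.

ROBOT

A 7-joint arm with a two-finger parallel gripper is mounted at the origin on a cart in front of the work surface, level with it; the furniture and walls round the work are solid. World frame = base frame: x ahead of the robot, y to its left, z up, the work surface at z = 0. Lengths are in m, angles in rad, forces in N, time in s.
With the tool pointing down it reaches from about 0.425 to 0.925 m from the base axis. Payload 6.8 kg.
Tool frame: the origin (TCP) lies on the centre line of the jaws, within the pads' length; the fingertips stand 8 mm ahead of it and the grasp point (between the pads) lies 11 mm behind it (bot.tips_ahead is the distance from the TCP to the fingertips, in m); z points along the fingers, y is the line along which they close (so a half turn about z gives the same grasp; the last joint's range is limited). The gripper opens to 85 mm and grips with 20 to 120 N. Pads are 22 mm wide; open, the fingers measure 114 mm over their backs; the gripper's body (76 mm by 85 mm) begins 54 mm behind the grasp point. The pads swing forward as they close: fully open they stand 13 mm farther back than shut.
Start: joints at [1.235, 0.477, 0.022, 1.555, -0.011, 1.109, -0.083], TCP at [0.152, -0.658, 0.239] pointing down, gripper open.
Joint ranges: [-2.96, 2.96], [-0.34, 2.1], [-1.41, 1.46], [0.24, 2.44], [-1.37, 4.51], [0.17, 1.92], [-2.96, 2.96]. Speed limits (rad/s): [2.39, 2.39, 3.14, 3.14, 3.14, 3.14, 3.14].

INTERFACE

Orientations are given as a unit quaternion [w, x, y, z].
In Python, from station import bot gives the robot as it stands.
- The arm moves only by the tool send_rows, never from a script. Its argument "deltas" is text: rows parted by semicolons, each of 4 numbers parted by spaces: the shift along the tool's x, y, z in m, then the turn about the tool's z in degrees. In form: x y z spin; .... A call has 1 to 5 rows; each row is the pose to reach, as a shift and turn from the pose commanded when the call began, along the tool's axes at that moment; what a row does not reach only later rows make up. A row lasts 1/10 s, in which the tool goes at most 50 mm and 8.59 degrees, less where a joint would pass 70% of its speed; a pose out of reach is approached as far as the arm can. A call with a gripper value outside its range is refused whole. "claw" is the opening, from 0 (shut) to 1 (fully open), set as the call begins (left out, the last holds). The fingers move at their own pace and stop on an object; "force" is the grip in N (left out, the last holds). Time passes only in rows, so rows that repeat a pose let the fingers close. It gives the time, the measured TCP pose, the force, the opening and the grip force at its end, in the units of the state.
- bot.get_obs(): the state, without advancing time (a new reading comes with each control period).
- bot.read_camera(name): name is "scene" or "top" or "wrist"; returns a dict with "img" (480x640x3 uint8, red, green, blue), "depth" (480x640 float32, m along the optical axis (not along the pixel's ray), 0 where there is no reading), "fx", "fy", "cx", "cy" (pixels), "camera_from_world" (4x4, takes a point from world to camera coordinates). Camera axes: x right, y up, looking along -z (the intrinsics and any distortion apply to the point x, -y, -z); pixel columns grow to the right and rows downward; lengths in m; the calibration is good to about 2 mm. A picture is of the moment at which its call begins.
- bot.hand_in(): hands the job in; it is judged then, once.
Trained networks look in a picture, given as the dict that the camera call returned (one of the last four; its "shot" number tells which), for a name from the list of things; names that differ only in an ending like _2 or _b are one class to them, and where a whole thing is asked for, a point or a joint stands for the part that bears it (a point fixed in the world has none). Each returns a list of dicts, best first, with "confidence" (0 to 1); they miss things now and then, are a little off and sometimes report something else, mostly with a low value. They report only what shows in the picture. A call takes as long as a camera call.
- bot.masks_of(picture, query): "mask" (480x640 bool, what is visible of it).
- bot.landmark_of(picture, query): "xyz" ([x, y, z] in m, in world coordinates, good to about 4 mm: a listed point, or the origin of a listed thing).
The state is a dict: "t": time; "q": joint angles; "joint_vel": joint speeds; "joint_torque": joint torques, N m; "eef_pos": TCP position; "tool_rot": TCP orientation; "contact_force": force on the tool from outside, world axes, zero at the start; "torque": the same for the moment, N m; "gripper_width": opening from 0.0 (shut) to 1.0 (fully open); "grasp_force": force on a finger pad.
Only numpy, scipy, OpenCV 4.12 (cv2) and the standard library are available. Lean on these libraries where they do the work, as an engineer would, in place of code of your own. Each camera call takes 0.05 s, during which the arm holds its last target. There are 200 camera calls.

## Working session

There is one attempt and no reset: what is moved stays moved. The work goes in short steps, Python scripts to look and compute and a tool call to move; the robot and the scene stay as the last step left them, time stands still between calls to the robot, and variables do not carry over. Pictures are saved under pics/ and viewed, at most 13 in all, crops included, and the job is handed in when it is done.

Besides the shell and the picture viewer there is one more tool, called after "Call:" by a JSON object that holds its "method" and its "body", one argument or row to a line. send_rows: Moves the arm, as the interface text tells. Its arguments: {"type":"object","properties":{"deltas":{"type":"string"},"claw":{"type":"number"},"force":{"type":"number"}},"required":["deltas"]}

```bash
ls; mkdir -p pics
cat > h.py <<'E'
from station import bot
import numpy as np, cv2
from scipy.spatial.transform import Rotation as R
def save(p,name): cv2.imwrite(f"pics/{name}.png",p["img"][...,::-1])
def lm(p,names):
    for n in names:
        r=bot.landmark_of(p,n)
        print(n,[(np.round(d["xyz"],4).tolist(),round(d["confidence"],2)) for d in r[:2]])
E
python3 - <<'E'
from h import *
o=bot.get_obs()
for k in("t","eef_pos","tool_rot","contact_force","gripper_width"):print(k,o[k])
print(R.from_quat(np.roll(o["tool_rot"],-1)).as_matrix().round(3), bot.tips_ahead)
for c in("top","scene"):
    p=bot.read_camera(c);save(p,c);print(c, np.round(np.linalg.inv(p["camera_from_world"])[:3,3],3))
    lm(p,["tray_grip","spout_lip","mouth","canister","tray","cartridge_1_mid","gauge","first_stage_loose","yoke_loose","service_mat"])
E
```

```text
pics
t 0.0
eef_pos [ 0.15228563 -0.65700024  0.23830847]
tool_rot [-9.04618969e-04  9.93521102e-01  1.13644052e-01 -1.73901015e-04]
contact_force [ 0.21448355 -0.77482435  0.12361642]
gripper_width 0.9983782899475234
[[ 0.974  0.226 -0.001]
 [ 0.226 -0.974  0.002]
 [-0.    -0.002 -1.   ]] 0.008
top [ 0.354 -0.142  1.35 ]
tray_grip [([0.5043, -0.1732, 0.0727], 0.79)]
spout_lip [([0.4058, -0.2049, 0.0056], 0.78)]
mouth [([0.534, -0.1631, 0.0221], 0.62), ([0.5156, 0.0415, 0.124], 0.58)]
canister [([0.5163, 0.0388, 0.005], 0.66)]
tray [([0.5006, -0.172, 0.0044], 0.83)]
cartridge_1_mid [([0.4694, -0.186, 0.0287], 0.67)]
gauge [([0.4179, -0.3525, -0.0033], 0.73)]
first_stage_loose []
yoke_loose [([0.3756, 0.1743, 0.0052], 0.73)]
service_mat [([0.4204, -0.0331, 0.0007], 0.7), ([0.5317, -0.1656, 0.0294], 0.38)]
scene [0.156 0.615 0.993]
tray_grip [([0.5002, -0.1762, 0.0749], 0.89), ([0.4702, -0.186, 0.025], 0.26)]
spout_lip [([0.4049, -0.2092, 0.008], 0.92), ([0.4236, -0.351, 0.0018], 0.53)]
mouth [([0.5112, 0.0406, 0.1249], 0.95)]
canister [([0.5202, 0.0443, 0.0066], 0.6), ([0.3741, 0.1776, 0.0054], 0.2)]
tray [([0.5014, -0.177, 0.0119], 0.84)]
cartridge_1_mid [([0.4689, -0.1867, 0.0261], 0.52)]
gauge [([0.4191, -0.3524, 0.0016], 0.75), ([0.5159, 0.0373, 0.1243], 0.17)]
first_stage_loose [([0.7227, -0.0467, -0.0034], 0.81), ([0.5117, 0.0414, 0.1219], 0.62)]
yoke_loose [([0.3713, 0.1769, 0.0089], 0.83)]
service_mat [([0.417, -0.0354, 0.0004], 0.77)]
```

View pics/top.png

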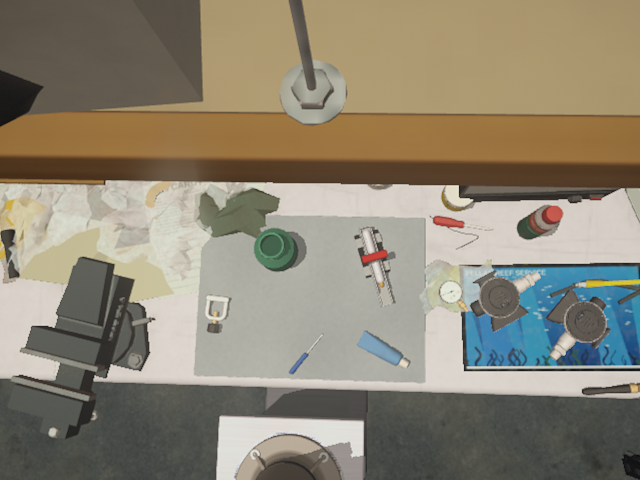

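View pics/scene.png

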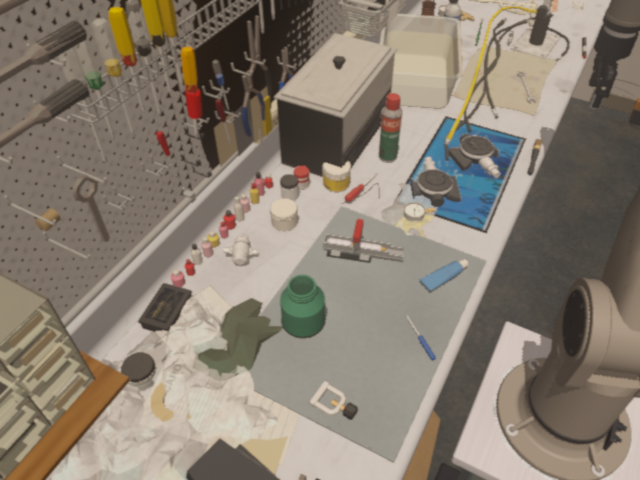

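Call:
{"method": "send_rows", "body": {
  "deltas": "0.03 -0.026 0 0; 0.06 -0.052 0 0; 0.09 -0.078 0 0; 0.12 -0.104 0 0; 0.15 -0.13 0 0"
}}

```text
t: 1.6
eef_pos: [0.27, -0.4958, 0.2395]
tool_rot: [0.0, 0.994, 0.114, 0.0]
contact_force: [0.5, -0.9, -0.4]
gripper_width: 1.004
grasp_force: 0.0
```

Call:
{"method": "send_rows", "body": {
  "deltas": "0.03 -0.026 0 0; 0.06 -0.052 0 0; 0.09 -0.078 0 0; 0.12 -0.104 0 0; 0.15 -0.13 0 0"
}}

```text
t: 2.1
eef_pos: [0.3868, -0.3352, 0.2396]
tool_rot: [0.0, 0.994, 0.114, 0.0]
contact_force: [1.5, -0.0, -0.9]
gripper_width: 0.998
grasp_force: 0.0
```

Call:
{"method": "send_rows", "body": {
  "deltas": "0.03 -0.026 0 0; 0.06 -0.052 0 0; 0.09 -0.078 0 0; 0.12 -0.104 0 0; 0.15 -0.13 0 -5.4"
}}

```text
t: 2.6
eef_pos: [0.5036, -0.1747, 0.2396]
tool_rot: [0.0, 0.987, 0.161, 0.0]
contact_force: [0.9, 0.0, -0.3]
gripper_width: 1.001
grasp_force: 0.0
```

Run:
```python
from h import *
o=bot.get_obs();print(o["t"],o["eef_pos"],o["q"])
p=bot.read_camera("wrist");save(p,"w1");print(np.round(np.linalg.inv(p["camera_from_world"]),3))
lm(p,["tray_grip","spout_lip","tray","cartridge_1_mid","cartridge_2_mid","mouth"])
```

```text
2.6 [ 0.50359882 -0.1746952   0.23961979] [ 0.46243262  0.26088131 -0.29112981  1.8786082   0.08767279  1.01367126
 -1.1134708 ]
[[ 0.318  0.897  0.308  0.584]
 [-0.948  0.301  0.103 -0.148]
 [ 0.    -0.325  0.946  0.374]
 [ 0.     0.     0.     1.   ]]
tray_grip [([0.504, -0.1742, 0.0763], 0.69)]
spout_lip [([0.4014, -0.2044, 0.0108], 0.96), ([0.5025, -0.1759, 0.0764], 0.58)]
tray [([0.4994, -0.1751, 0.0099], 0.63)]
cartridge_1_mid []
cartridge_2_mid [([0.5357, -0.1669, 0.027], 0.56)]
mouth [([0.5157, 0.0442, 0.1194], 0.57), ([0.4994, -0.1753, 0.0061], 0.27)]
```

View pics/w1.png

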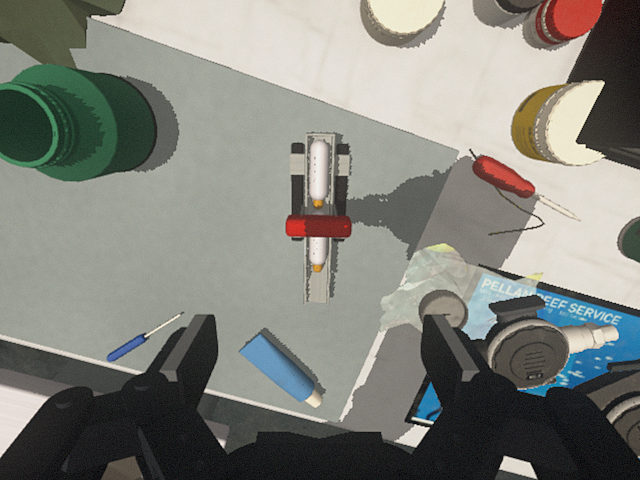

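```bash
cat >> h.py <<'E'
def cloud(p):
    d=p["depth"];v,u=np.mgrid[:480,:640];ok=d>0
    P=np.stack([(u-p["cx"])/p["fx"]*d,-(v-p["cy"])/p["fy"]*d,-d],-1)[ok]
    T=np.linalg.inv(p["camera_from_world"]);return P@T[:3,:3].T+T[:3,3],p["img"][ok]
E
python3 - <<'E'
from h import *
p=bot.read_camera("wrist");P,C=cloud(p)
red=(C[:,0]>120)&(C[:,1]<60)&(C[:,2]<60)&(np.hypot(P[:,0]-.503,P[:,1]+.175)<.05)&(P[:,2]>.06)
b=P[red];c=b[:,:2].mean(0);r=cv2.minAreaRect((b[:,:2]*1000).astype(np.float32));print("bar",c,r,b[:,2].max())
e=np.linalg.svd(b[:,:2]-c)[2][0] if len(b)<3000 else np.linalg.eigh(np.cov(b[:,:2].T))[1][:,1]
print("yaw from bar",(np.degrees(np.arctan2(e[1],e[0]))))
near=(np.hypot(P[:,0]-c[0],P[:,1]-c[1])<.12)&(P[:,2]>.011); 
Q=P[near,:2];print("yaw from long axis",np.degrees(np.arctan2(*np.linalg.eigh(np.cov(Q.T))[1][::-1,1])))
a=np.radians(18.5);X=(P[:,:2]-c)@np.array([[np.cos(a),-np.sin(a)],[np.sin(a),np.cos(a)]])
Z=(P[:,2]-.007)*1000
print("x\\y",list(range(-32,33,4)))
for x in range(-110,85,6):
    row=[]
    for y in range(-32,33,4):
        m=(abs(X[:,0]*1000-x)<3)&(abs(X[:,1]*1000-y)<2);row.append("%3d"%np.median(Z[m]) if m.any() else " --")
    print("%4d"%x,*row)
E
```

```text
bar [ 0.49947368 -0.1633897 ] ((501.19317626953125, -173.5434112548828), (14.412822723388672, 52.518253326416016), 15.146732330322266) 0.08893845867073352
yaw from bar -71.20793070315548
yaw from long axis 108.54755207293847
x\y [-32, -28, -24, -20, -16, -12, -8, -4, 0, 4, 8, 12, 16, 20, 24, 28, 32]
-110   0   0   0  --  --  --  --  --  --  --   0   0   0   0   0   0   0
-104   0   0   0  13  12  12  12  11  12  21   0   0   0   0   0   0   0
 -98   0   0   0  16  12  12  12  12  12  21   0   0   0   0   0   0   0
 -92   0   0   0  17  12  12  12  12  12  21   0   0   0   0   0   0   0
 -86   0   0   0  20  12  12  12  12  12  21   0   0   0   0   0   0   0
 -80   0   0   0  17  11  12  12  12  12  21   0   0   0   0   0   0   0
 -74   0   0   0  13  12  12  11  12  12  29   0   0   0   0   0   0   0
 -68   0   0   0  12  12  12  13  12  12  29   0   0   0   0   0   0   0
 -62   0   0   0  12  12  24  25  12  12  29   0   0   0   0   0   0   0
 -56   0   0   0  13  25  25  26  24  12  29   0   0   0   0   0   0   0
 -50   0   0   0  29  26  29  29  28  13  29   0   0   0   0   0   0 
[... 909 characters left out ...]
 30  27  29   7   8   9   8   0   0   0   0
  34  10  10  29  13  28  30  29  27  29  10  10  10   9   0   0   0   0
  40  10  11  28  22  28  29  29  27  29  10  10  10  10   0   0   0   0
  46  11  10  29  13  28  30  29  27  29  10  11  10  10   0   0   0   0
  52  10   9  29  22  28  29  29  27  29  10  10  10  10   0   0   0   0
  58   9   7  29  17  29  30  29  26  29   7   9   9   8   0   0   0   0
  64   0   0  29  12  25  27  27  16  29   0   1   0   0   0   0   0   0
  70   0   0  29  13  15  17  29  12  29   0   0   0   0   0   0   0   0
  76   0   0   0   0   0   0   0   0   0   0   0   0   0   0   0   0   0
  82   0   0   0   0   0   0   0   0   0   0   0   0   0   0   0   0   0
```

Call:
{"method": "send_rows", "body": {
  "deltas": "0.035 -0.003 0.01 0; 0.071 -0.003 0.05 0; 0.071 -0.003 0.09 0; 0.071 -0.003 0.13 0; 0.071 -0.003 0.15 0"
}}

```text
t: 3.5
eef_pos: [0.5667, -0.1516, 0.0856]
tool_rot: [-0.001, 0.987, 0.159, -0.002]
contact_force: [-0.4, 0.2, 0.1]
gripper_width: 1.002
grasp_force: 0.0
```

Call:
{"method": "send_rows", "body": {
  "deltas": "0 0 0.025 0; 0 0 0.045 0; 0 0 0.056 0; 0 0 0.0576 0; 0 0 0.0576 0"
}}

```text
t: 4.0
eef_pos: [0.5693, -0.1513, 0.0321]
tool_rot: [0.0, 0.987, 0.16, 0.0]
contact_force: [-0.6, 0.1, -0.3]
gripper_width: 1.001
grasp_force: 0.0
```

Call:
{"method": "send_rows", "body": {
  "deltas": "0 0 0 0; 0 0 0 0; 0 0 0 0; 0 0 0 0; 0 0 0 0",
  "claw": 0.0,
  "force": 20
}}

```text
t: 4.5
eef_pos: [0.5696, -0.1509, 0.0323]
tool_rot: [0.0, 0.987, 0.16, 0.0]
contact_force: [-1.1, -0.3, 4.8]
gripper_width: 0.308
grasp_force: 22.0
```

Run:
```python
from h import *
o=bot.get_obs();print(o)
p=bot.read_camera("wrist");save(p,"w2")
```

```text
{'t': 4.5, 'q': array([ 0.33804345,  0.61516998, -0.2431891 ,  1.89507462,  0.22999622,
        0.65717247, -1.29375344]), 'joint_vel': array([ 0.00015407,  0.00061772,  0.00073141, -0.00105754, -0.00268435,
        0.00040798, -0.00153851]), 'joint_torque': array([-2.69389004e-01, -5.54612660e+01, -2.69038886e+00, -1.78417361e+01,
       -1.12159057e-01, -2.39603659e-01, -4.62305720e-02]), 'eef_pos': array([ 0.56961994, -0.15092573,  0.03234267]), 'tool_rot': array([2.96889905e-04, 9.87062700e-01, 1.60333828e-01, 4.48043088e-04]), 'contact_force': array([-1.09858222, -0.30983422,  4.84489073]), 'torque': array([-0.13765662,  0.12577629,  0.05609201]), 'grasp_force': 21.959667205810547, 'gripper_width': 0.3079269905726328}
```

View pics/w2.png

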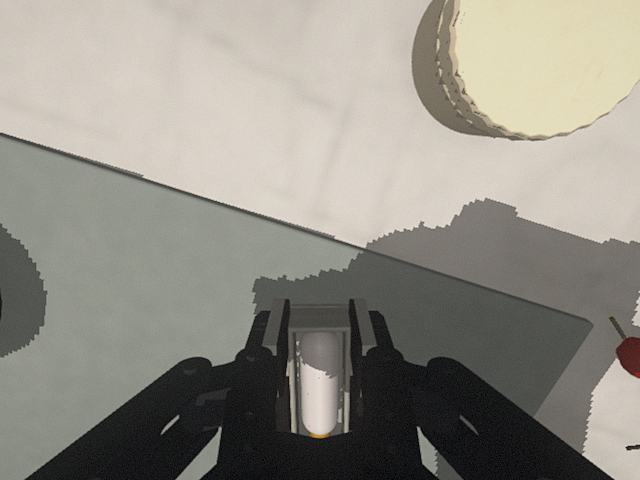

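Call:
{"method": "send_rows", "body": {
  "deltas": "0 0 -0.001 0; 0 0 -0.002 0; 0 0 -0.004 0; 0 0 -0.005 0; 0 0 -0.005 0"
}}

```text
t: 5.05
eef_pos: [0.5686, -0.1506, 0.0364]
tool_rot: [-0.0, 0.987, 0.16, -0.001]
contact_force: [0.0, 0.0, -4.0]
gripper_width: 0.305
grasp_force: 21.1
```

```bash
cat >> h.py <<'E'
def st():
    o=bot.get_obs();M=R.from_quat(np.roll(o["tool_rot"],-1)).as_matrix()
    print("t",round(o["t"],2),"pos",o["eef_pos"].round(4),"F",o["contact_force"].round(2),"Ttool",(M.T@o["torque"]).round(3),"w",round(o["gripper_width"],3),"g",round(o["grasp_force"],1),"q7",round(o["q"][6],2))
def pose(center,r=.14,prior=None):
    "tray pitch: fit the wall-top / bar from top camera"
E
python3 -c "
from h import *
st()"
```

```text
t 5.05 pos [ 0.5686 -0.1506  0.0364] F [ 0.02  0.01 -3.98] Ttool [ 0.014  0.105 -0.013] w 0.305 g 21.1 q7 -1.29
```

```bash
cat >> h.py <<'E'
def prof(pinch,yaw,cams=("top","scene"),px=74,lo=.012):
    "height profile along tray x (mm from pinch) inside the channel/walls"
    for c in cams:
        P,C=cloud(bot.read_camera(c));a=np.radians(yaw)
        X=(P[:,:2]-pinch)@np.array([[np.cos(a),-np.sin(a)],[np.sin(a),np.cos(a)]])*1000
        m0=(abs(X[:,1])<15)
        print(c,[(x,[int(round(v)) for v in np.percentile(P[m,2]*1000,[10,50,90])]) for x in range(-190,10,12) if (m:=m0&(abs(X[:,0]-x)<6)&(P[:,2]<.3)).sum()>3])
E
python3 - <<'E'
from h import *
prof(np.array([.5686,-.1506]),18.5); st()
E
```

```text
top []
scene [(-190, [3, 6, 9]), (-178, [5, 9, 21]), (-166, [6, 18, 25]), (-154, [7, 18, 26]), (-142, [6, 21, 33]), (-130, [7, 28, 34]), (-118, [5, 31, 37]), (-106, [7, 33, 37]), (-94, [21, 34, 38]), (-82, [22, 36, 88]), (-70, [10, 85, 89]), (-58, [17, 32, 38]), (-46, [20, 35, 40]), (-34, [31, 199, 275]), (-22, [24, 37, 108]), (-10, [8, 38, 65]), (2, [4, 6, 10])]
t 5.15 pos [ 0.5686 -0.1506  0.0364] F [-0.34 -0.26 -2.86] Ttool [-0.018  0.075  0.015] w 0.306 g 21.1 q7 -1.29
```

Call:
{"method": "send_rows", "body": {
  "deltas": "0 0 0.003 0; 0 0 0.005 0; 0 0 0.005 0"
}}

```text
t: 5.45
eef_pos: [0.5697, -0.1504, 0.0324]
tool_rot: [0.0, 0.987, 0.16, 0.0]
contact_force: [-1.5, 0.6, 4.9]
gripper_width: 0.306
grasp_force: 22.0
```

Call:
{"method": "send_rows", "body": {
  "deltas": "0 0 0 0; 0 0 0 0; 0 0 0 0",
  "claw": 0.0,
  "force": 120
}}

```text
t: 5.75
eef_pos: [0.5699, -0.1504, 0.0329]
tool_rot: [0.0, 0.987, 0.16, 0.001]
contact_force: [-2.3, 1.7, 7.7]
gripper_width: 0.273
grasp_force: 117.6
```

Call:
{"method": "send_rows", "body": {
  "deltas": "0 0 -0.002 0; 0 0 -0.005 0; 0 0 -0.008 0; 0 0 -0.01 0; 0 0 -0.01 0"
}}

```text
t: 6.25
eef_pos: [0.5692, -0.1508, 0.0418]
tool_rot: [0.0, 0.987, 0.16, 0.0]
contact_force: [0.4, 0.5, -4.5]
gripper_width: 0.271
grasp_force: 118.2
```

Run:
```python
from h import *
st();prof(np.array([.5686,-.1506]),18.5,("scene",)); st()
```

```text
t 6.25 pos [ 0.5692 -0.1508  0.0418] F [ 0.35  0.45 -4.46] Ttool [0.019 0.338 0.006] w 0.271 g 118.2 q7 -1.29
scene [(-190, [4, 6, 9]), (-178, [4, 8, 24]), (-166, [6, 19, 26]), (-154, [5, 19, 27]), (-142, [6, 22, 35]), (-130, [5, 30, 37]), (-118, [6, 34, 38]), (-106, [6, 35, 39]), (-94, [24, 37, 40]), (-82, [23, 41, 91]), (-70, [13, 89, 92]), (-58, [18, 37, 42]), (-46, [21, 38, 44]), (-34, [36, 203, 277]), (-22, [31, 42, 113]), (-10, [24, 43, 109]), (2, [4, 6, 15])]
t 6.3 pos [ 0.5691 -0.1507  0.0416] F [-0.87 -1.   -4.64] Ttool [-0.013  0.301 -0.027] w 0.274 g 118.2 q7 -1.29
```

Call:
{"method": "send_rows", "body": {
  "deltas": "0 0 -0.006 0; 0 0 -0.014 0; 0 0 -0.022 0; 0 0 -0.03 0; 0 0 -0.03 0"
}}

```text
t: 6.8
eef_pos: [0.5703, -0.1509, 0.0734]
tool_rot: [0.001, 0.987, 0.16, 0.001]
contact_force: [-0.1, -0.4, -5.0]
gripper_width: 0.273
grasp_force: 118.2
```

Run:
```python
from h import *
st();prof(np.array([.5686,-.1506]),18.5,("scene",)); st()
```

```text
t 6.8 pos [ 0.5703 -0.1509  0.0734] F [-0.1  -0.45 -5.01] Ttool [ 0.043  0.354 -0.013] w 0.273 g 118.2 q7 -1.27
scene [(-190, [3, 5, 8]), (-178, [4, 7, 51]), (-166, [6, 47, 56]), (-154, [5, 48, 58]), (-142, [6, 50, 65]), (-130, [5, 54, 67]), (-118, [5, 58, 70]), (-106, [5, 60, 71]), (-94, [5, 64, 72]), (-82, [6, 68, 122]), (-70, [6, 77, 123]), (-58, [5, 62, 73]), (-46, [6, 66, 74]), (-34, [7, 201, 280]), (-22, [5, 69, 77]), (-10, [6, 71, 127]), (2, [4, 6, 11])]
t 6.85 pos [ 0.5698 -0.1509  0.0727] F [-0.91 -0.42 -3.81] Ttool [-0.04   0.293 -0.023] w 0.27 g 118.3 q7 -1.27
```

Call:
{"method": "send_rows", "body": {
  "deltas": "0 0 -0.015 0; 0 0 -0.04 0; 0 0 -0.07 0; 0 0 -0.1 0; 0 0 -0.117 0"
}}

```text
t: 7.35
eef_pos: [0.5701, -0.1507, 0.1921]
tool_rot: [0.001, 0.987, 0.16, 0.002]
contact_force: [0.9, -0.8, -4.7]
gripper_width: 0.27
grasp_force: 118.4
```

Call:
{"method": "send_rows", "body": {
  "deltas": "0 0 0 2; 0 0 0 6; 0 0 0 10; 0 0 0 14; 0 0 0 18"
}}

```text
t: 7.85
eef_pos: [0.5689, -0.1506, 0.1893]
tool_rot: [-0.0, 1.0, 0.003, -0.0]
contact_force: [0.3, -0.7, -3.9]
gripper_width: 0.269
grasp_force: 118.5
```

Call:
{"method": "send_rows", "body": {
  "deltas": "0 0 0 4; 0 0 0 8; 0 0 0 12; 0 0 0 16; 0 0 0 20"
}}

```text
t: 8.35
eef_pos: [0.5689, -0.1506, 0.1893]
tool_rot: [-0.0, 0.985, -0.171, -0.0]
contact_force: [-0.2, 0.2, -4.8]
gripper_width: 0.269
grasp_force: 118.5
```

Call:
{"method": "send_rows", "body": {
  "deltas": "0 0 0 4; 0 0 0 8; 0 0 0 12; 0 0 0 16; 0 0 0 20"
}}

```text
t: 8.85
eef_pos: [0.5689, -0.1506, 0.1893]
tool_rot: [-0.0, 0.941, -0.34, -0.0]
contact_force: [-1.2, -0.5, -3.7]
gripper_width: 0.27
grasp_force: 118.6
```

Call:
{"method": "send_rows", "body": {
  "deltas": "0 0 0 4; 0 0 0 8; 0 0 0 12; 0 0 0 16; 0 0 0 20"
}}

```text
t: 9.35
eef_pos: [0.5688, -0.1505, 0.1893]
tool_rot: [0.0, 0.867, -0.498, -0.0]
contact_force: [-0.0, -0.3, -4.0]
gripper_width: 0.274
grasp_force: 118.6
```

```bash
cat >> h.py <<'E'
def yaw(): 
    M=R.from_quat(np.roll(bot.get_obs()["tool_rot"],-1)).as_matrix();return np.degrees(np.arctan2(M[1,0],M[0,0]))
E
python3 - <<'E'
from h import *
st();print(yaw());e=bot.get_obs()["eef_pos"][:2]
for c in("scene","top"):
    p=bot.read_camera(c);save(p,"c_"+c);lm(p,["mouth","spout_lip","canister","cartridge_1_mid","tray_grip"])
prof(e,yaw(),("scene","top"))
p=bot.read_camera("scene");P,C=cloud(p)
# rim: points near top of canister
m=(np.hypot(P[:,0]-.514,P[:,1]-.041)<.035)&(P[:,2]>.117)&(P[:,2]<.128);print(m.sum(),P[m].min(0),P[m].max(0))
im=p["img"][190:370,180:440,::-1];cv2.imwrite("pics/crop1.png",cv2.resize(im,None,fx=3,fy=3))
E
```

```text
t 9.35 pos [ 0.5688 -0.1505  0.1893] F [-0.   -0.31 -4.04] Ttool [-0.003  0.38  -0.003] w 0.274 g 118.6 q7 -2.46
-59.68536683871642
mouth [([0.4792, -0.0019, 0.1523], 0.52)]
spout_lip [([0.4804, -0.0018, 0.1546], 0.57)]
canister [([0.5154, 0.0424, 0.0074], 0.68)]
cartridge_1_mid [([0.424, -0.3508, 0.0], 0.74)]
tray_grip [([0.5274, -0.0858, 0.2261], 0.71)]
mouth [([0.5177, 0.0414, 0.1231], 0.64)]
spout_lip [([0.4815, 0.0026, 0.1542], 0.68)]
canister [([0.5144, 0.0401, 0.0053], 0.65)]
cartridge_1_mid [([0.5172, 0.0385, 0.1198], 0.66), ([0.5152, -0.061, 0.18], 0.65)]
tray_grip [([0.5324, -0.086, 0.2251], 0.6), ([0.4783, 0.0037, 0.153], 0.4)]
scene [(-190, [4, 7, 80]), (-178, [6, 158, 167]), (-166, [5, 164, 174]), (-154, [5, 164, 168]), (-142, [5, 165, 177]), (-130, [5, 168, 183]), (-118, [6, 169, 186]), (-106, [5, 167, 186]), (-94, [5, 170, 187]), (-82, [6, 219, 238]), (-70, [5, 174, 238]), (-58, [6, 172, 188]), (-46, [4, 170, 182]), (-34, [5, 7, 8]), (-22, [136, 268, 285]), (-10, [190, 259, 286]), (2, [7, 186, 193])]
top [(-190, [5, 13, 87]), (-178, [5, 10, 168]), (-166, [6, 164, 174]), (-154, [5, 165, 174]), (-142, [7, 166, 179]), (-130, [7, 172, 186]), (-118, [171, 185, 188]), (-106, [182, 186, 190]), (-94, [182, 187, 190])]
192 [0.48693963 0.01436823 0.11707357] [0.54109082 0.0697827  0.12582269]
```

View pics/crop1.png

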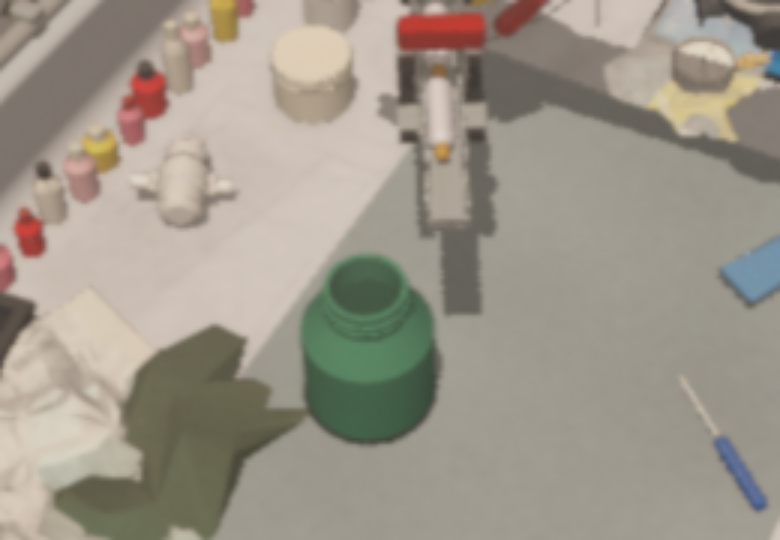

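Call:
{"method": "send_rows", "body": {
  "deltas": "-0.001 -0.008 0 0; -0.002 -0.02 0 0; -0.004 -0.034 0 0; -0.005 -0.045 0 0; -0.005 -0.05 0 0"
}}

```text
t: 10.6
eef_pos: [0.6113, -0.1189, 0.1886]
tool_rot: [-0.001, 0.869, -0.496, 0.0]
contact_force: [0.4, 0.4, -4.3]
gripper_width: 0.268
grasp_force: 118.6
```

```bash
cat >> h.py <<'E'
M0=np.array([.514,.042])
def spout(c="top",zlo=.128,zhi=.2):
    e=bot.get_obs()["eef_pos"];a=np.radians(yaw());p=bot.read_camera(c);P,C=cloud(p)
    X=(P[:,:2]-M0)@np.array([[np.cos(a),-np.sin(a)],[np.sin(a),np.cos(a)]])*1000
    m=(abs(X[:,1])<25)&(X[:,0]>-30)&(X[:,0]<60)&(P[:,2]>zlo)&(P[:,2]<zhi)
    t=m&(X[:,0]<25)
    print(c,"tcp in mouth frame",((e[:2]-M0)@np.array([[np.cos(a),-np.sin(a)],[np.sin(a),np.cos(a)]])*1000).round(1),
     "end x pct",np.percentile(X[m,0],[0,1,3]).round(1),"y range",np.percentile(X[t,1],[2,98]).round(1))
    for x in range(0,60,10):
        s=m&(abs(X[:,0]-x)<4)
        if s.sum()>3: print(x,np.percentile(P[s,2]*1000,[5,50,95]).round(1),end=" ")
    print();return p
E
python3 - <<'E'
from h import *
st();print(yaw());spout("top");p=spout("scene")
lm(p,["spout_lip","mouth"])
E
```

```text
t 10.6 pos [ 0.6113 -0.1189  0.1886] F [ 0.39  0.36 -4.31] Ttool [0.024 0.306 0.03 ] w 0.268 g 118.6 q7 -2.52
-59.40959543790839
top tcp in mouth frame [188.1   1.9] end x pct [10.8 11.4 12.6] y range [-14.2  12.5]
10 [160.9 165.6 175.4] 20 [161.1 166.8 176.3] 30 [164.7 167.8 177.7] 40 [164.3 168.  177.8] 50 [165.2 169.8 186.1] 
scene tcp in mouth frame [188.3   1.9] end x pct [ 8.9  9.7 10.6] y range [-12.1  14. ]
10 [156.5 162.8 173. ] 20 [161.4 164.9 175.3] 30 [163.  165.4 174.9] 40 [163.  166.2 181.7] 50 [164.4 167.2 184.2] 
spout_lip [([0.5229, 0.0299, 0.1529], 0.69)]
mouth [([0.5132, 0.0404, 0.1238], 0.7)]
```

Call:
{"method": "send_rows", "body": {
  "deltas": "0 0 0.008 0; 0 0 0.018 0; 0 0 0.026 0; 0 0 0.032 0; 0 0 0.033 0"
}}

```text
t: 11.3
eef_pos: [0.6089, -0.121, 0.1543]
tool_rot: [0.0, 0.868, -0.497, -0.001]
contact_force: [0.2, -0.2, -3.3]
gripper_width: 0.272
grasp_force: 118.6
```

Call:
{"method": "send_rows", "body": {
  "deltas": "0 0 0.001 0; 0 0 0.002 0; 0 0 0.002 0"
}}

```text
t: 11.6
eef_pos: [0.6099, -0.1211, 0.1539]
tool_rot: [-0.0, 0.868, -0.497, 0.0]
contact_force: [0.5, -0.6, -4.5]
gripper_width: 0.271
grasp_force: 118.6
```

Run:
```python
from h import *
st();spout("top",.11,.17)
```

```text
t 11.6 pos [ 0.6099 -0.1211  0.1539] F [ 0.52 -0.57 -4.48] Ttool [0.02  0.266 0.022] w 0.271 g 118.6 q7 -2.52
top tcp in mouth frame [189.2   0. ] end x pct [-28.2 -26.  -24.5] y range [-24.3  24.3]
0 [115.2 120.6 124.6] 10 [115.8 122.3 132.9] 20 [115.2 131.5 142.1] 30 [127.3 132.6 143.3] 40 [128.8 134.9 144.6] 50 [128.8 135.2 150.7]
```

Call:
{"method": "send_rows", "body": {
  "deltas": "0 0 0.001 0; 0 0 0.002 0; 0 0 0.003 0; 0 0 0.004 0; 0 0 0.004 0"
}}

```text
t: 12.15
eef_pos: [0.6096, -0.121, 0.1495]
tool_rot: [0.0, 0.868, -0.497, -0.0]
contact_force: [0.0, 0.7, -3.6]
gripper_width: 0.267
grasp_force: 118.5
```

Run:
```python
from h import *
st()
```

```text
t 12.15 pos [ 0.6096 -0.121   0.1495] F [ 0.04  0.74 -3.61] Ttool [-0.007  0.267  0.041] w 0.267 g 118.5 q7 -2.52
```

Call:
{"method": "send_rows", "body": {
  "deltas": "0 0 0.001 0; 0 0 0.002 0; 0 0 0.002 0"
}}

```text
t: 12.45
eef_pos: [0.6097, -0.1211, 0.1476]
tool_rot: [0.0, 0.868, -0.497, -0.0]
contact_force: [-0.1, 0.5, -4.1]
gripper_width: 0.271
grasp_force: 118.6
```

Run:
```python
from h import *
st()
```

```text
t 12.45 pos [ 0.6097 -0.1211  0.1476] F [-0.14  0.53 -4.08] Ttool [ 0.022  0.313 -0.001] w 0.271 g 118.6 q7 -2.52
```

Call:
{"method": "send_rows", "body": {
  "deltas": "0 0 0.001 0; 0 0 0.002 0; 0 0 0.002 0"
}}

```text
t: 12.75
eef_pos: [0.6097, -0.1211, 0.1456]
tool_rot: [0.0, 0.868, -0.497, 0.0]
contact_force: [-0.1, -0.7, -3.5]
gripper_width: 0.272
grasp_force: 118.7
```

Run:
```python
from h import *
st();bot.read_camera("top");st();spout("top",.11,.17)
```

```text
t 12.75 pos [ 0.6097 -0.1211  0.1456] F [-0.13 -0.7  -3.51] Ttool [-0.045  0.241  0.016] w 0.272 g 118.7 q7 -2.52
t 12.8 pos [ 0.6098 -0.1211  0.1457] F [ 0.31 -0.14 -3.56] Ttool [-0.021  0.272  0.074] w 0.271 g 118.7 q7 -2.52
top tcp in mouth frame [ 1.891e+02 -1.000e-01] end x pct [-28.2 -26.3 -24.3] y range [-24.2  24.1]
0 [113.1 121.  125.2] 10 [115.3 123.  129.6] 20 [114.3 126.  136.1] 30 [123.7 128.2 136.5] 40 [123.8 127.7 138.6] 50 [124.2 129.4 145.8]
```

Call:
{"method": "send_rows", "body": {
  "deltas": "0 0 0.001 0; 0 0 0.002 0; 0 0 0.002 0; 0 0 0.002 0"
}}

```text
t: 13.25
eef_pos: [0.6098, -0.1211, 0.1437]
tool_rot: [-0.0, 0.868, -0.497, 0.0]
contact_force: [0.0, -0.7, -3.3]
gripper_width: 0.265
grasp_force: 118.8
```

Run:
```python
from h import *
st();bot.read_camera("top");st();spout("top",.11,.17);st()
```

```text
t 13.25 pos [ 0.6098 -0.1211  0.1437] F [ 0.01 -0.73 -3.28] Ttool [0.034 0.264 0.018] w 0.265 g 118.8 q7 -2.52
t 13.3 pos [ 0.6098 -0.1211  0.1438] F [-1.06 -0.39 -2.92] Ttool [-0.012  0.159 -0.022] w 0.267 g 118.8 q7 -2.52
top tcp in mouth frame [ 1.891e+02 -1.000e-01] end x pct [-28.3 -26.  -24.3] y range [-24.7  23.8]
0 [112.7 121.6 125.4] 10 [114.3 123.7 130. ] 20 [115.  125.3 135.7] 30 [122.7 126.6 137. ] 40 [124.1 127.7 138.6] 50 [123.4 128.8 145. ] 
t 13.35 pos [ 0.6098 -0.1211  0.1437] F [ 0.46 -1.32 -3.71] Ttool [-0.003  0.217 -0.027] w 0.27 g 118.8 q7 -2.52
```

Call:
{"method": "send_rows", "body": {
  "deltas": "0 0 0.001 0; 0 0 0.002 0; 0 0 0.003 0; 0 0 0.003 0; 0 0 0.003 0"
}}

```text
t: 13.85
eef_pos: [0.6098, -0.1211, 0.1408]
tool_rot: [-0.0, 0.868, -0.497, 0.0]
contact_force: [0.1, -1.0, -3.2]
gripper_width: 0.27
grasp_force: 119.0
```

Run:
```python
from h import *
for _ in range(3): st();bot.read_camera("wrist")
p=spout("top",.11,.17);st();spout("scene",.11,.17)
im=p["img"][200:300,240:380,::-1];cv2.imwrite("pics/crop2.png",cv2.resize(im,None,fx=5,fy=5,interpolation=cv2.INTER_CUBIC))
```

```text
t 13.85 pos [ 0.6098 -0.1211  0.1408] F [ 0.06 -0.96 -3.21] Ttool [-0.04   0.206 -0.014] w 0.27 g 119.0 q7 -2.52
t 13.9 pos [ 0.6098 -0.1211  0.1407] F [-0.44 -1.03 -3.05] Ttool [-0.026  0.184 -0.005] w 0.269 g 118.9 q7 -2.52
t 13.95 pos [ 0.6098 -0.1212  0.1408] F [-0.   -0.61 -1.52] Ttool [-0.021  0.216  0.02 ] w 0.269 g 118.9 q7 -2.52
top tcp in mouth frame [ 1.891e+02 -1.000e-01] end x pct [-27.9 -26.3 -24.3] y range [-24.3  24.2]
0 [110.9 121.6 123. ] 10 [113.2 122.9 129.9] 20 [115.6 125.  134.2] 30 [123.2 127.  136.5] 40 [122.8 127.5 137.7] 50 [123.9 128.5 144.5] 
t 14.05 pos [ 0.6098 -0.1211  0.1408] F [ 1.13 -0.07 -2.1 ] Ttool [ 0.007  0.195 -0.01 ] w 0.268 g 119.0 q7 -2.52
scene tcp in mouth frame [ 1.891e+02 -1.000e-01] end x pct [-29.5 -28.1 -27. ] y range [-23.6  23.4]
0 [118.9 120.9 121.8] 10 [113.3 120.5 129.2] 20 [116.3 123.7 134.8] 30 [122.2 124.9 135.7] 40 [121.3 124.7 138.5] 50 [122.4 125.8 143. ]
```

View pics/crop2.png

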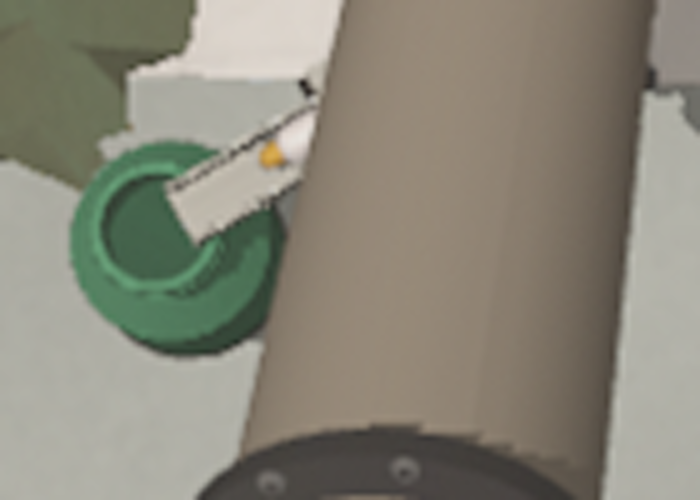

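Call:
{"method": "send_rows", "body": {
  "deltas": "0 0 0 0; 0 0 0 0; 0 0 0 0",
  "claw": 0.0,
  "force": 20
}}

```text
t: 14.4
eef_pos: [0.6097, -0.1211, 0.1407]
tool_rot: [-0.0, 0.868, -0.497, 0.0]
contact_force: [0.4, -1.5, -2.1]
gripper_width: 0.272
grasp_force: 119.0
```

Run:
```python
from h import *
st()
```

```text
t 14.4 pos [ 0.6097 -0.1211  0.1407] F [ 0.36 -1.51 -2.06] Ttool [-0.013  0.21   0.01 ] w 0.272 g 119.0 q7 -2.53
```

Call:
{"method": "send_rows", "body": {
  "deltas": "0 0 -0.003 0; -0.001 0 -0.006 0; -0.002 0 -0.009 0; -0.002 0 -0.012 0; -0.003 0 -0.015 0"
}}

```text
t: 14.9
eef_pos: [0.6081, -0.1185, 0.1559]
tool_rot: [0.0, 0.868, -0.497, -0.0]
contact_force: [-0.5, -0.0, -5.1]
gripper_width: 0.27
grasp_force: 118.5
```

Run:
```python
from h import *
st();spout("top",.11,.17);st();spout("scene",.11,.17);st()
```

```text
t 14.9 pos [ 0.6081 -0.1185  0.1559] F [-0.52 -0.04 -5.1 ] Ttool [0.048 0.284 0.045] w 0.27 g 118.5 q7 -2.53
top tcp in mouth frame [186.   -0.2] end x pct [-28.  -26.  -24.3] y range [-24.6  23.5]
0 [116.2 121.9 125.3] 10 [114.9 131.7 143.5] 20 [114.2 133.5 143.2] 30 [131.  135.8 145.2] 40 [130.8 135.8 150.4] 50 [132.2 139.9 154.6] 
t 14.95 pos [ 0.6084 -0.1183  0.1565] F [ 0.51 -0.46 -3.46] Ttool [ 0.111  0.274 -0.041] w 0.267 g 118.6 q7 -2.53
scene tcp in mouth frame [1.86e+02 1.00e-01] end x pct [-29.9 -27.8 -26.1] y range [-23.6  23.4]
0 [120.1 121.4 123. ] 10 [116.6 129.1 140.6] 20 [113.4 132.6 141.7] 30 [130.1 133.8 142.8] 40 [131.7 135.4 151.9] 50 [132.7 136.7 153.3] 
t 15.0 pos [ 0.6084 -0.1183  0.1563] F [-0.03  0.17 -4.55] Ttool [0.013 0.344 0.017] w 0.269 g 118.5 q7 -2.53
```

Call:
{"method": "send_rows", "body": {
  "deltas": "0.001 0 0.004 0; 0.002 0 0.008 0; 0.002 0 0.012 0; 0.003 0 0.015 0; 0.003 0 0.015 0"
}}

```text
t: 15.5
eef_pos: [0.6094, -0.1209, 0.14]
tool_rot: [0.0, 0.868, -0.497, -0.001]
contact_force: [-0.1, 1.3, -2.5]
gripper_width: 0.273
grasp_force: 118.9
```

Call:
{"method": "send_rows", "body": {
  "deltas": "0 0 0 0; 0 0 0 0",
  "claw": 0.29,
  "force": 20
}}

```text
t: 15.7
eef_pos: [0.6097, -0.1209, 0.1408]
tool_rot: [-0.0, 0.868, -0.497, -0.0]
contact_force: [-0.4, 0.5, -2.1]
gripper_width: 0.291
grasp_force: 61.1
```

Run:
```python
from h import *
st();bot.read_camera("top");st();bot.read_camera("top");st()
```

```text
t 15.7 pos [ 0.6097 -0.1209  0.1408] F [-0.43  0.47 -2.11] Ttool [-0.079 -0.159 -0.063] w 0.291 g 61.1 q7 -2.53
t 15.75 pos [ 0.6097 -0.1209  0.1408] F [-1.13  0.62 -2.83] Ttool [-0.039 -0.171 -0.004] w 0.293 g 61.1 q7 -2.52
t 15.8 pos [ 0.6098 -0.121   0.1409] F [-0.15  0.42 -2.11] Ttool [-0.012 -0.223 -0.042] w 0.295 g 61.1 q7 -2.52
```

Call:
{"method": "send_rows", "body": {
  "deltas": "0 0 0 0; 0 0 0 0",
  "claw": 0.304
}}

```text
t: 16.0
eef_pos: [0.6098, -0.1211, 0.1408]
tool_rot: [-0.0, 0.868, -0.497, 0.0]
contact_force: [-0.4, 0.5, -3.0]
gripper_width: 0.307
grasp_force: 28.5
```

Call:
{"method": "send_rows", "body": {
  "deltas": "0 0 -0.003 0; -0.001 0 -0.006 0; -0.002 0 -0.009 0; -0.002 0 -0.012 0; -0.003 0 -0.015 0"
}}

```text
t: 16.5
eef_pos: [0.6083, -0.1186, 0.156]
tool_rot: [0.0, 0.868, -0.497, 0.0]
contact_force: [1.0, -0.3, -3.6]
gripper_width: 0.306
grasp_force: 28.4
```

Run:
```python
from h import *
st();spout("top",.11,.17);st();spout("scene",.11,.17);st()
```

```text
t 16.5 pos [ 0.6083 -0.1186  0.156 ] F [ 0.98 -0.25 -3.63] Ttool [0.059 0.304 0.046] w 0.306 g 28.4 q7 -2.53
top tcp in mouth frame [ 1.863e+02 -1.000e-01] end x pct [-28.1 -26.1 -24.2] y range [-24.5  23.8]
0 [115.1 121.7 125.6] 10 [114.3 122.8 134.4] 20 [114.7 124.8 135.9] 30 [123.3 128.1 137. ] 40 [123.9 129.5 145.7] 50 [125.7 133.9 148.4] 
t 16.55 pos [ 0.6085 -0.1184  0.1565] F [-0.29  0.01 -3.38] Ttool [-0.054  0.243 -0.064] w 0.307 g 28.4 q7 -2.53
scene tcp in mouth frame [1.862e+02 1.000e-01] end x pct [-30.  -27.8 -27. ] y range [-23.7  23.3]
0 [117.7 121.2 123.5] 10 [113.1 121.2 129.1] 20 [112.2 123.8 135.6] 30 [123.  126.1 136.1] 40 [123.6 127.4 143.2] 50 [124.7 128.7 145. ] 
t 16.6 pos [ 0.6084 -0.1184  0.1563] F [ 0.04 -0.03 -4.1 ] Ttool [ 0.016  0.254 -0.041] w 0.307 g 28.4 q7 -2.53
```

Call:
{"method": "send_rows", "body": {
  "deltas": "0 0 0 0; 0 0 0 0",
  "claw": 0.309
}}

```text
t: 16.8
eef_pos: [0.6083, -0.1186, 0.1557]
tool_rot: [-0.0, 0.868, -0.497, 0.0]
contact_force: [0.6, -0.6, -3.2]
gripper_width: 0.31
grasp_force: 16.7
```

Call:
{"method": "send_rows", "body": {
  "deltas": "-0.001 0 -0.003 0; -0.002 0 -0.006 0; -0.003 0 -0.009 0; -0.003 0 -0.011 0; -0.004 0 -0.014 0"
}}

```text
t: 17.3
eef_pos: [0.606, -0.1149, 0.1698]
tool_rot: [0.0, 0.868, -0.497, -0.0]
contact_force: [-0.4, 0.4, -2.9]
gripper_width: 0.313
grasp_force: 16.6
```

Run:
```python
from h import *
st();spout("top",.11,.19);st();spout("scene",.11,.19);st()
```

```text
t 17.3 pos [ 0.606  -0.1149  0.1698] F [-0.42  0.4  -2.94] Ttool [ 0.039 -0.003  0.012] w 0.313 g 16.6 q7 -2.53
top tcp in mouth frame [181.9  -0.2] end x pct [-27.8 -26.2 -24.4] y range [-24.3  24.4]
0 [112.5 120.4 124.5] 10 [115.1 123.2 134.5] 20 [115.3 124.8 136.8] 30 [124.3 129.1 139.2] 40 [126.5 130.6 149.2] 50 [127.  136.7 151.1] 
t 17.35 pos [ 0.6062 -0.1147  0.1704] F [-0.37  0.85 -2.42] Ttool [-0.087  0.039 -0.073] w 0.309 g 16.6 q7 -2.53
scene tcp in mouth frame [181.8   0. ] end x pct [-28.7 -28.  -26.5] y range [-23.6  23.4]
0 [116.  121.7 124.6] 10 [112.8 120.6 128. ] 20 [115.4 123.8 134. ] 30 [123.2 127.  136.7] 40 [125.2 130.  147.5] 50 [127.6 132.  149.2] 
t 17.4 pos [ 0.6063 -0.1147  0.1702] F [-0.72  0.35 -2.97] Ttool [-0.018  0.095 -0.008] w 0.312 g 16.6 q7 -2.53
```

Call:
{"method": "send_rows", "body": {
  "deltas": "-0.002 0 -0.006 0; -0.005 0 -0.012 0; -0.007 0 -0.018 0; -0.01 0 -0.023 0; -0.0125 0 -0.028 0"
}}

```text
t: 17.9
eef_pos: [0.5999, -0.104, 0.1984]
tool_rot: [-0.0, 0.868, -0.497, 0.0]
contact_force: [0.4, -0.9, -3.3]
gripper_width: 0.314
grasp_force: 16.5
```

Run:
```python
from h import *
st();p=spout("top",.11,.22);st()
im=p["img"][200:300,240:380,::-1];im=cv2.resize(im,None,fx=4,fy=4,interpolation=cv2.INTER_CUBIC)
p=spout("scene",.11,.22);i2=cv2.resize(p["img"][190:340,220:360,::-1],None,fx=4,fy=4,interpolation=cv2.INTER_CUBIC)[:400]
i2=cv2.resize(p["img"][210:310,240:320,::-1],None,fx=3,fy=4);cv2.imwrite("pics/c3.png",np.hstack([im[:,:500],i2]))
```

```text
t 17.9 pos [ 0.5999 -0.104   0.1984] F [ 0.45 -0.95 -3.3 ] Ttool [0.002 0.121 0.025] w 0.314 g 16.5 q7 -2.55
top tcp in mouth frame [169.4   0. ] end x pct [-28.  -26.3 -24.9] y range [-24.3  23.8]
0 [113.5 122.8 125.9] 10 [113.9 122.7 132.8] 20 [115.6 126.4 136.9] 30 [125.2 131.3 141.1] 40 [131.5 136.1 151.4] 50 [140.6 151.4 159.1] 
t 17.95 pos [ 0.6001 -0.1036  0.1992] F [-0.6   1.15 -1.77] Ttool [-0.033  0.028 -0.034] w 0.312 g 16.5 q7 -2.55
scene tcp in mouth frame [169.1   0.3] end x pct [-29.  -27.7 -26.8] y range [-23.6  23.4]
0 [121.5 122.6 124.2] 10 [114.  121.3 132.2] 20 [114.8 124.7 134.4] 30 [125.1 128.8 141.5] 40 [129.8 134.  151.5] 50 [134.1 149.1 157.7]
```

View pics/c3.png

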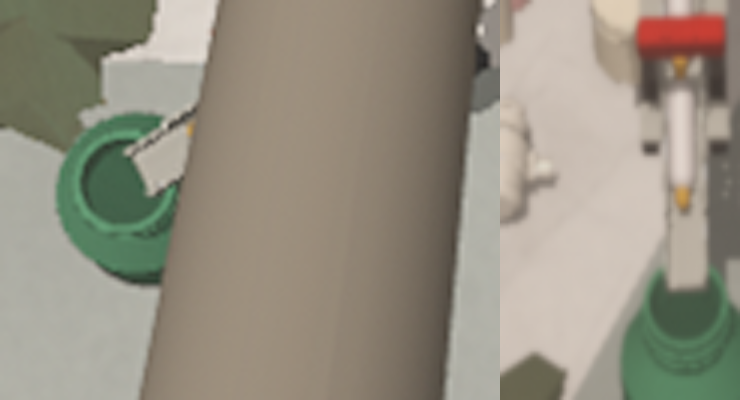

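Call:
{"method": "send_rows", "body": {
  "deltas": "0 0 0 0; 0 0 0 0"
}}

```text
t: 18.2
eef_pos: [0.6, -0.1044, 0.1977]
tool_rot: [-0.0, 0.868, -0.497, 0.0]
contact_force: [1.7, -0.3, -2.9]
gripper_width: 0.313
grasp_force: 16.6
```

```bash
cat >> h.py <<'E'
def snap(n):
    st();p=spout("scene",.11,.22);i2=cv2.resize(p["img"][200:310,230:330,::-1],None,fx=4,fy=4,interpolation=cv2.INTER_CUBIC);cv2.imwrite(f"pics/{n}.png",i2)
    for q in("cartridge_1_mid","cartridge_2_mid","spout_lip","canister"): lm(p,[q])
    for q in ("cartridge_1","cartridge_2"):print(q,[(int(r["mask"].sum()),np.argwhere(r["mask"]).mean(0).round(),round(r["confidence"],2)) for r in bot.masks_of(p,q)])
E
python3 - <<'E'
from h import *
snap("s1")
E
```

```text
t 18.2 pos [ 0.6    -0.1044  0.1977] F [ 1.68 -0.25 -2.89] Ttool [0.133 0.047 0.078] w 0.313 g 16.6 q7 -2.55
scene tcp in mouth frame [169.7  -0. ] end x pct [-29.9 -28.  -26.5] y range [-23.6  23.3]
0 [115.  122.  123.8] 10 [113.  121.7 135.8] 20 [116.6 134.5 145.4] 30 [127.2 143.5 150.5] 40 [132.  149.1 154.5] 50 [134.9 153.  157.1] 
cartridge_1_mid []
cartridge_2_mid [([0.5648, -0.0447, 0.1652], 0.69)]
spout_lip [([0.524, 0.029, 0.1104], 0.79)]
canister [([0.5178, 0.0446, 0.0076], 0.97)]
cartridge_1 [(259, array([261., 301.]), 0.73), (159, array([233., 300.]), 0.73)]
cartridge_2 [(259, array([261., 301.]), 0.73), (159, array([233., 300.]), 0.73)]
```

Call:
{"method": "send_rows", "body": {
  "deltas": "-0.002 0 -0.003 0; -0.004 0 -0.006 0; -0.006 0 -0.009 0; -0.009 0 -0.012 0"
}}

```text
t: 18.95
eef_pos: [0.5953, -0.0965, 0.2101]
tool_rot: [0.0, 0.868, -0.497, 0.0]
contact_force: [0.3, -0.6, -2.3]
gripper_width: 0.309
grasp_force: 16.6
```

Run:
```python
from h import *
snap("s2")
```

```text
t 18.95 pos [ 0.5953 -0.0965  0.2101] F [ 0.34 -0.64 -2.33] Ttool [-0.015  0.256  0.006] w 0.309 g 16.6 q7 -2.56
scene tcp in mouth frame [ 1.606e+02 -1.000e-01] end x pct [-29.7 -27.5 -26.4] y range [-23.5  23.3]
0 [121.  133.  139.3] 10 [112.9 130.1 140.9] 20 [114.4 137.  146.6] 30 [127.6 142.8 149.5] 40 [133.3 148.2 157. ] 50 [136.8 154.4 161.8] 
cartridge_1_mid [([0.5206, 0.0357, 0.1232], 0.78)]
cartridge_2_mid [([0.5444, -0.0165, 0.1572], 0.51)]
spout_lip [([0.5192, 0.0297, 0.1058], 0.76), ([0.5429, -0.0157, 0.1556], 0.56)]
canister [([0.5211, 0.0423, 0.0108], 0.64)]
cartridge_1 [(304, array([245., 301.]), 0.82), (273, array([278., 301.]), 0.65)]
cartridge_2 [(304, array([245., 301.]), 0.82), (273, array([278., 301.]), 0.65)]
```

View pics/s2.png

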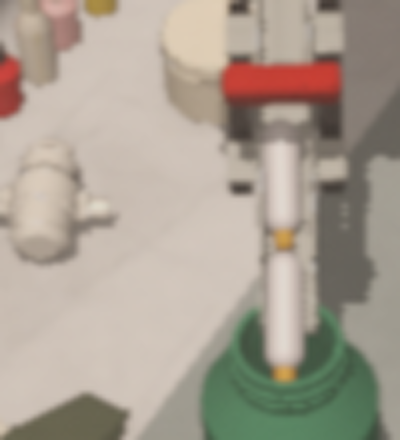

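Call:
{"method": "send_rows", "body": {
  "deltas": "-0.002 0 -0.003 0; -0.003 0 -0.006 0; -0.005 0 -0.009 0; -0.007 0 -0.012 0; -0.007 0 -0.012 0"
}}

```text
t: 19.8
eef_pos: [0.5918, -0.09, 0.2222]
tool_rot: [-0.0, 0.868, -0.496, 0.0]
contact_force: [-0.1, 0.2, -4.2]
gripper_width: 0.311
grasp_force: 16.4
```

Run:
```python
from h import *
snap("s3")
```

```text
t 19.8 pos [ 0.5918 -0.09    0.2222] F [-0.13  0.23 -4.25] Ttool [-0.046 -0.109  0.016] w 0.311 g 16.4 q7 -2.57
scene tcp in mouth frame [1.532e+02 1.000e-01] end x pct [-28.6 -27.6 -25.9] y range [-23.6  23.4]
0 [112.  122.4 130.1] 10 [114.5 124.8 140.7] 20 [115.3 134.6 148.1] 30 [129.  148.5 154.3] 40 [134.9 154.5 160.9] 50 [141.6 161.7 166. ] 
cartridge_1_mid []
cartridge_2_mid [([0.5289, 0.0132, 0.1422], 0.74), ([0.5167, 0.0424, 0.0087], 0.51)]
spout_lip [([0.5213, 0.0275, 0.1081], 0.73)]
canister [([0.519, 0.0424, 0.0068], 0.83), ([0.4201, -0.3502, 0.0008], 0.61)]
cartridge_1 [(299, array([263., 301.]), 0.84)]
cartridge_2 [(299, array([263., 301.]), 0.84)]
```

Call:
{"method": "send_rows", "body": {
  "deltas": "-0.001 0 -0.002 0; -0.002 0 -0.004 0; -0.003 0 -0.005 0; -0.003 0 -0.005 0"
}}

```text
t: 20.55
eef_pos: [0.5903, -0.0878, 0.227]
tool_rot: [-0.0, 0.868, -0.496, 0.0]
contact_force: [-0.1, 0.0, -2.8]
gripper_width: 0.309
grasp_force: 16.4
```

Run:
```python
from h import *
snap("s4")
```

```text
t 20.55 pos [ 0.5903 -0.0878  0.227 ] F [-0.11  0.03 -2.79] Ttool [-0.037  0.108  0.012] w 0.309 g 16.4 q7 -2.58
scene tcp in mouth frame [ 1.505e+02 -1.000e-01] end x pct [-29.8 -28.3 -26.4] y range [-23.6  23.4]
0 [118.2 121.6 124.3] 10 [114.  121.1 131.6] 20 [115.1 124.7 137.9] 30 [128.2 132.8 153.9] 40 [133.8 139.4 161.9] 50 [140.8 145.2 168.9] 
cartridge_1_mid []
cartridge_2_mid [([0.5122, 0.0396, 0.1226], 0.56)]
spout_lip [([0.5242, 0.0254, 0.1086], 0.94)]
canister [([0.5669, -0.0492, 0.1716], 0.62), ([0.5193, 0.0431, 0.0061], 0.56)]
cartridge_1 []
cartridge_2 []
```

View pics/s4.png

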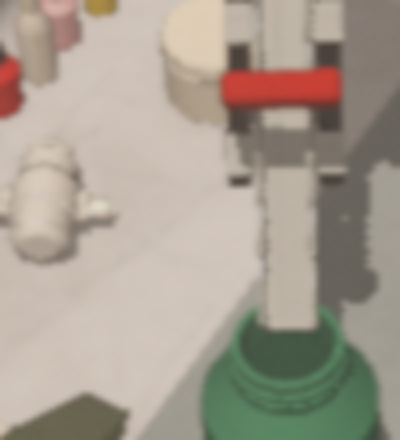

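Call:
{"method": "send_rows", "body": {
  "deltas": "-0.002 0 0 0; -0.004 0 0 0; -0.004 0 0 0; -0.004 0 0 0"
}}

```text
t: 21.3
eef_pos: [0.5881, -0.0842, 0.2267]
tool_rot: [-0.0, 0.868, -0.496, -0.0]
contact_force: [-0.9, -0.7, -3.2]
gripper_width: 0.312
grasp_force: 16.4
```

Run:
```python
from h import *
st();p=bot.read_camera("scene");lm(p,["spout_lip"])
p=bot.read_camera("top");lm(p,["spout_lip","cartridge_1_mid","canister"]);P,C=cloud(p)
m=np.hypot(P[:,0]-.514,P[:,1]-.042)<.021;print("inside mouth heights",np.percentile(P[m,2]*1000,[0,10,25,50,75,90,100]).round())
i=p["img"][225:285,245:325,::-1];cv2.imwrite("pics/in.png",cv2.resize(i,None,fx=8,fy=8,interpolation=cv2.INTER_CUBIC))
```

```text
t 21.3 pos [ 0.5881 -0.0842  0.2267] F [-0.91 -0.71 -3.16] Ttool [ 0.036 -0.003  0.033] w 0.312 g 16.4 q7 -2.58
spout_lip [([0.5205, 0.0299, 0.1058], 0.97), ([0.418, -0.0384, 0.0023], 0.49)]
spout_lip []
cartridge_1_mid [([0.5098, 0.0421, 0.023], 0.62)]
canister [([0.5176, 0.0413, 0.0058], 0.79)]
inside mouth heights [  9.  13.  24.  31. 119. 128. 135.]
```

View pics/in.png

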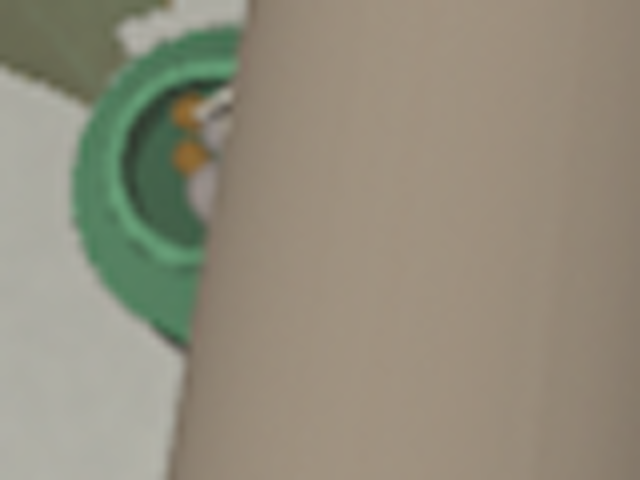

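Call:
{"method": "send_rows", "body": {
  "deltas": "0 0 0 0; 0 0 0 0; 0 0 0 0",
  "claw": 0.0,
  "force": 120
}}

```text
t: 21.9
eef_pos: [0.5882, -0.0844, 0.2267]
tool_rot: [0.0, 0.868, -0.497, -0.0]
contact_force: [0.3, -0.3, -3.3]
gripper_width: 0.268
grasp_force: 118.2
```

Call:
{"method": "send_rows", "body": {
  "deltas": "0 0 -0.008 0; 0 0 -0.02 0; 0 0 -0.035 0; 0 0 -0.05 0; 0 0 -0.06 0"
}}

```text
t: 22.4
eef_pos: [0.5889, -0.0846, 0.2891]
tool_rot: [-0.001, 0.868, -0.497, 0.001]
contact_force: [0.3, 0.1, -3.5]
gripper_width: 0.272
grasp_force: 118.4
```

Run:
```python
from h import *
st();lm(bot.read_camera("scene"),["spout_lip","tray_grip","mouth","canister"])
```

```text
t 22.4 pos [ 0.5889 -0.0846  0.2891] F [ 0.3   0.13 -3.55] Ttool [0.061 0.259 0.012] w 0.272 g 118.4 q7 -2.58
spout_lip [([0.5241, 0.0277, 0.1672], 0.64)]
tray_grip [([0.5501, -0.0113, 0.2841], 0.8)]
mouth [([0.5147, 0.0408, 0.1252], 0.61)]
canister [([0.5161, 0.0402, 0.006], 0.66)]
```

Lip is clear (0.167). Move away to the free mat area.

Call:
{"method": "send_rows", "body": {
  "deltas": "0.008 0.015 0 0; 0.02 0.045 0 0; 0.034 0.08 0 0; 0.046 0.11 0 0; 0.053 0.125 0 0"
}}

```text
t: 23.15
eef_pos: [0.5038, -0.1975, 0.286]
tool_rot: [0.001, 0.867, -0.499, -0.001]
contact_force: [0.8, -0.1, -4.3]
gripper_width: 0.27
grasp_force: 118.5
```

Call:
{"method": "send_rows", "body": {
  "deltas": "0 0 0.03 0; 0 0 0.07 0; 0 0 0.11 0; 0 0 0.135 0; 0 0 0.145 0"
}}

```text
t: 23.65
eef_pos: [0.5044, -0.1938, 0.1386]
tool_rot: [0.001, 0.868, -0.497, -0.003]
contact_force: [-0.4, -0.8, -2.9]
gripper_width: 0.27
grasp_force: 118.6
```

Run:
```python
from h import *
st();p=bot.read_camera("scene");lm(p,["spout_lip","tray_grip","tray"])
```

```text
t 23.65 pos [ 0.5044 -0.1938  0.1386] F [-0.41 -0.81 -2.86] Ttool [-0.056  0.129 -0.054] w 0.27 g 118.6 q7 -2.35
spout_lip [([0.4372, -0.0824, 0.0177], 0.74)]
tray_grip [([0.4637, -0.12, 0.1339], 0.98)]
tray [([0.4802, -0.1576, 0.0826], 0.8)]
```

Call:
{"method": "send_rows", "body": {
  "deltas": "0 0 0.004 0; 0 0 0.008 0; 0 0 0.011 0; 0 0 0.011 0"
}}

```text
t: 24.25
eef_pos: [0.5071, -0.1934, 0.1305]
tool_rot: [0.0, 0.868, -0.497, -0.0]
contact_force: [-0.1, 0.3, -4.1]
gripper_width: 0.264
grasp_force: 118.6
```

Call:
{"method": "send_rows", "body": {
  "deltas": "0 0 0 0; 0 0 0 0; 0 0 0 0",
  "claw": 0.309,
  "force": 20
}}

```text
t: 24.55
eef_pos: [0.5074, -0.1935, 0.1309]
tool_rot: [-0.0, 0.868, -0.497, 0.0]
contact_force: [-0.0, -0.7, -2.5]
gripper_width: 0.312
grasp_force: 16.4
```

Call:
{"method": "send_rows", "body": {
  "deltas": "0.005 0 0.006 0; 0.01 0 0.012 0; 0.015 0 0.019 0; 0.021 0 0.028 0; 0.026 0 0.037 0"
}}

```text
t: 25.05
eef_pos: [0.5212, -0.2171, 0.0931]
tool_rot: [0.0, 0.868, -0.497, 0.001]
contact_force: [0.7, -2.6, -0.9]
gripper_width: 0.305
grasp_force: 16.5
```

Run:
```python
from h import *
st();p=bot.read_camera("scene");lm(p,["spout_lip","tray_grip","tray"])
```

```text
t 25.05 pos [ 0.5212 -0.2171  0.0931] F [ 0.7  -2.61 -0.87] Ttool [ 0.046  0.318 -0.027] w 0.305 g 16.5 q7 -2.31
spout_lip [([0.4442, -0.0863, 0.0051], 0.55)]
tray_grip [([0.4818, -0.1476, 0.1046], 0.58)]
tray [([0.4889, -0.1701, 0.0491], 0.83), ([0.423, -0.351, -0.0009], 0.25)]
```

Call:
{"method": "send_rows", "body": {
  "deltas": "0.005 0 0.01 0; 0.009 0 0.02 0; 0.013 0 0.03 0; 0.016 0 0.04 0; 0.018 0 0.05 0"
}}

```text
t: 25.75
eef_pos: [0.5295, -0.2317, 0.0426]
tool_rot: [0.0, 0.868, -0.497, -0.0]
contact_force: [0.4, -0.6, -1.8]
gripper_width: 0.31
grasp_force: 16.2
```

Call:
{"method": "send_rows", "body": {
  "deltas": "0.001 0 0.004 0; 0.001 0 0.008 0; 0.001 0 0.01 0; 0.001 0 0.01 0"
}}

```text
t: 26.15
eef_pos: [0.5303, -0.2325, 0.0342]
tool_rot: [0.0, 0.868, -0.497, 0.0]
contact_force: [0.8, -1.9, 1.4]
gripper_width: 0.308
grasp_force: 16.2
```

Run:
```python
from h import *
st();p=bot.read_camera("scene");lm(p,["spout_lip","tray_grip","tray"])
prof(bot.get_obs()["eef_pos"][:2],yaw(),("scene",))
```

```text
t 26.15 pos [ 0.5303 -0.2325  0.0342] F [ 0.78 -1.95  1.37] Ttool [-0.195  0.258 -0.05 ] w 0.308 g 16.2 q7 -2.29
spout_lip [([0.443, -0.0819, 0.0052], 0.67)]
tray_grip [([0.4937, -0.1688, 0.0739], 0.55), ([0.374, 0.18, 0.0088], 0.36)]
tray [([0.4945, -0.171, 0.0122], 0.66)]
scene [(-190, [4, 7, 9]), (-178, [5, 10, 21]), (-166, [13, 18, 28]), (-154, [16, 19, 29]), (-142, [15, 19, 35]), (-130, [14, 19, 35]), (-118, [16, 19, 35]), (-106, [13, 18, 37]), (-94, [16, 19, 35]), (-82, [17, 70, 85]), (-70, [17, 37, 87]), (-58, [16, 19, 36]), (-46, [17, 207, 271]), (-34, [168, 234, 286]), (-22, [98, 120, 135]), (-10, [37, 109, 130]), (2, [18, 31, 52])]
```

Level on the mat (walls about 36 mm, floor 19 mm all along). Open partway, clear of the walls, then rise.

Call:
{"method": "send_rows", "body": {
  "deltas": "0 0 0 0; 0 0 0 0; 0 0 0 0; 0 0 0 0; 0 0 0 0",
  "claw": 0.8
}}

```text
t: 26.9
eef_pos: [0.5301, -0.2321, 0.0336]
tool_rot: [-0.0, 0.868, -0.497, -0.0]
contact_force: [0.4, 0.5, -0.3]
gripper_width: 0.804
grasp_force: 0.0
```

Call:
{"method": "send_rows", "body": {
  "deltas": "0 0 -0.02 0; 0 0 -0.05 0; 0 0 -0.09 0; 0 0 -0.13 0; 0 0 -0.15 0"
}}

```text
t: 27.4
eef_pos: [0.5315, -0.2328, 0.1874]
tool_rot: [-0.001, 0.868, -0.497, 0.002]
contact_force: [0.4, 0.8, -0.2]
gripper_width: 0.8
grasp_force: 0.0
```

Run:
```python
from h import *
st();e=np.array([.5303,-.2325]);prof(e,-59.5,("scene",))
p=bot.read_camera("scene");lm(p,["tray","canister","gauge","yoke_loose","first_stage_loose"]);cv2.imwrite("pics/end.png",p["img"][150:420,150:510,::-1])
```

```text
t 27.4 pos [ 0.5315 -0.2328  0.1874] F [ 0.35  0.8  -0.18] Ttool [0.006 0.033 0.049] w 0.8 g 0.0 q7 -2.29
scene [(-190, [4, 7, 8]), (-178, [5, 10, 20]), (-166, [16, 18, 26]), (-154, [15, 19, 28]), (-142, [16, 19, 33]), (-130, [14, 20, 35]), (-118, [15, 19, 36]), (-106, [15, 18, 36]), (-94, [15, 19, 34]), (-82, [18, 70, 84]), (-70, [17, 40, 87]), (-58, [16, 19, 35]), (-46, [16, 19, 22]), (-34, [14, 18, 20]), (-22, [271, 279, 287]), (-10, [253, 267, 286]), (2, [18, 27, 36])]
tray [([0.4948, -0.1736, 0.0123], 0.87)]
canister [([0.4432, -0.0866, 0.0069], 0.27)]
gauge [([0.4241, -0.3488, -0.0027], 0.7)]
yoke_loose [([0.3724, 0.1769, 0.0097], 0.78)]
first_stage_loose [([0.7206, -0.0471, -0.0047], 0.97), ([0.4922, -0.1733, 0.0134], 0.43)]
```

View pics/end.png

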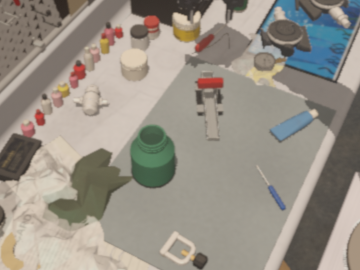

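The tray stands empty and level on the mat at (210,105), clear of the upright canister at (152,155). The bystanders have not moved.

```bash
python3 -c "
from h import *
print(bot.hand_in())"
```

```text
the job is handed in; nothing more can be done
None
```

Handed in at about 27 s with no verdict returned: both cartridges are in the upright canister, the empty tray is level on the mat and released, and the bystanders have not moved; but I gripped the tray by its tail walls, not the red bar, because the tool can't tilt and the tray had to pivot between the pads.

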